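Load the red mandrel into the ring winder

TASK

Take the red-knobbed mandrel out of the crowded rack, reaching in where the spools on its neighbours leave room for the fingers, and feed it nose first through the brass guide tube of the ring winder until the red knob's shoulder sits flush against the tube's mouth. Keep it straight and do not force it; leave the other mandrels lying in their places in the rack, and let go.

Things in the scene. Friction and masses are not known exactly. Their poses are not given: they have to be found in the camera images.
- mandrel: Red-knobbed mandrel to load: bare steel rod 12 mm thick, 165 mm long, no spool; red tail knob 30 mm across, 35 mm long. 60 to 130 g, heavier at the knob end. Origin on the axis at the shoulder (knob's flat face where the rod begins); +y along the rod to the nose; knob at y = -35 to 0 mm. Starts level in the rack's middle slot, axis 60 mm up, nose towards the winder. May roll about y.
- nose (a point): Tip of the red mandrel's nose, on the axis, 165 mm from the shoulder; the last 5 mm taper from 12 to 7 mm.
- spool_front: Loose mandrel like the red one, but brown knob and a fixed brass spool (56 mm across, 28 mm long) around its rod. Origin on the axis at the knob's shoulder, +y to the nose; the spool's middle lies at y = 128 mm (near the nose). Must stay in the rack.
- spool_mid: Loose mandrel like the red one, but brown knob and a fixed brass spool (56 mm across, 28 mm long) around its rod. Origin on the axis at the knob's shoulder, +y to the nose; the spool's middle lies at y = 82 mm (mid rod). Must stay in the rack.
- spool_back: Loose mandrel like the red one, but brown knob and a fixed brass spool (56 mm across, 28 mm long) around its rod. Origin on the axis at the knob's shoulder, +y to the nose; the spool's middle lies at y = 36 mm (near the knob). Must stay in the rack.
- spool_front2: Loose mandrel like the red one, but brown knob and a fixed brass spool (56 mm across, 28 mm long) around its rod. Origin on the axis at the knob's shoulder, +y to the nose; the spool's middle lies at y = 128 mm (near the nose, twin of spool_front). Must stay in the rack.
- rack: Fixed wooden rack, origin under its centre on the table, rods lie along its y. Base 250 x 165 x 12 mm. Two combs 6 mm thick at y = -70 and +70 mm, 66 mm high; slots at x = -100, -40, 0, 40, 100 mm, 14 mm wide, floors 54 mm high. Rod shoulders lie near y = -82 mm (slid up to 4 mm), noses near +83.
- rack_mid (a point): Point on the red rod's resting axis, rack centre, 60 mm up. Spool mandrels fill the other four slots in any order. Clear space from the red rod to the next bare rod 28 mm, to a spool only 6 mm, between knobs 10 mm. Just one stretch of red rod between the combs, about 49 mm long or more, has bare rods on both sides; which stretch depends on the two neighbours' spools.
- winder: Fixed ring winder; origin on the table under the guide tube's mouth. Brass octagonal tube, level, runs 90 mm along +y from the mouth, axis 85 mm up, bore 14.5 mm, outside 26.5 mm, square-ended, open at both ends. Green base 100 mm wide, 12 mm thick, y = -15 to 145 mm; two pillars 16 mm thick at y = 22 and 72 mm, tops 99 mm high. Nothing but base plate in front of the mouth.
- mouth (a point): Centre of the guide tube's mouth on its front face, 85 mm up; the mandrel goes in along the winder's +y. A rod let go when only partly in sags at its tail, by about 0.16 rad with 30 mm inside and 0.03 rad with 110 mm inside, and stays caught in the tube.
Things that resemble listed ones, but are neither listed nor needed, are in the scene too. What is meant by the mandrel is not orange or pink, and is the larger of those in its own colour.

How it is judged:
On the way, in this order (a step that is already met when the one before it is completed fails the run):
1. the red mandrel is lifted clear of the rack (z of mandrel in the frame of rack above 0.075 m), for 0.1 s.
2. its nose is at least 12 mm inside the guide tube, the rod in line with it (y of nose in the frame of mouth between 0.012 and 0.16 m and x of nose in the frame of mouth between -0.006 and 0.006 m and z of nose in the frame of mouth between -0.012 and 0.012 m and angle between the y axis of mandrel and the y axis of winder, either way round below 0.25 rad), for 0.1 s.
At the end, for the whole second after the job is handed in: The red mandrel is through the guide tube, its knob's shoulder within 4 mm of the mouth's face, in line with the tube (0.08 rad), at rest; every other mandrel lies within 20 mm of where it started (y of mandrel in the frame of mouth between -0.004 and 0.004 m and distance between mandrel and mouth below 0.006 m and angle between the y axis of mandrel and the y axis of winder, either way round below 0.08 rad and y of nose in the frame of mouth above 0.1 m and linear speed of mandrel below 0.02 m/s and distance of each of spool_front, spool_mid, spool_back, spool_front2 from where it was at the start of the episode below 0.02 m); the robot touches nothing.
It fails at once if another mandrel is pushed more than 25 mm out of its place (distance of any of spool_front, spool_mid, spool_back, spool_front2 from where it was at the start of the episode above 0.025 m).
It fails at once if the mandrel is forced: more than 60 N between it and the winder (contact force between mandrel and winder above 60 N).
It also fails if it takes over 54 s, if anything falls off the work surface, if the arm or the gripper's body presses on something with over 40 N, if the wrist force passes 120 N, or if a joint passes its speed limit or range.

ROBOT

A 6-joint arm with a two-finger parallel gripper is mounted at the origin on the work surface. World frame = base frame: x ahead of the robot, y to its left, z up, the work surface at z = 0. Lengths are in m, angles in rad, forces in N, time in s.
With the tool pointing down it reaches from about 0.325 to 0.925 m from the base axis. Payload 3.1 kg.
Tool frame: the origin (TCP) lies midway between the tips of the shut fingers; the grasp point (between the pads) lies 19 mm behind it (robot.tcp_to_grasp is the distance from the TCP to the grasp point, in m); z points along the fingers, y is the line along which they close (so a half turn about z gives the same grasp; the last joint's range is limited). The gripper opens to 85 mm and grips with 20 to 120 N. Pads are 22 mm wide; open, the fingers measure 114 mm over their backs; the gripper's body (76 mm by 85 mm) begins 54 mm behind the grasp point. The pads swing forward as they close: fully open they stand 13 mm farther back than shut.
Start: joints at [1.02, 0.217, 1.613, -0, 1.311, -0.112], TCP at [0.266, 0.566, 0.231] pointing down, gripper open.
Joint ranges: [-2.75, 2.75], [-0.78, 2.1], [0.31, 2.55], [-1.13, 4.27], [0.13, 2.63], [-2.58, 2.58]. Speed limits (rad/s): [2.79, 2.79, 3.14, 3.14, 3.14, 3.14].

INTERFACE

Orientations are given as a rotation vector (axis times angle).
In Python, from cell import robot gives the robot as it stands. The module is installed in compiled form; this text tells all that it offers.
- The arm moves only by the shell command python3 -m crank 'ROWS'. ROWS is JSON, a list of rows, each a list of 3 entries, a list of its own where there are three numbers: the finger opening in m, from 0 to 0.0854, then the shift along the world's x, y, z in m, then the turn, a rotation vector about the world's x, y, z in rad. A call has 1 to 20 rows; each row shifts and turns the commanded pose from where the row before left it; what a row does not reach is not made up. A row lasts 1/8 s, in which the tool goes at most 62.5 mm and 10.7 degrees, less where a joint would pass 70% of its speed; a pose out of reach is approached as far as the arm can. A call with a gripper value outside its range is refused whole. The fingers move at their own pace and stop on an object; the grip force is fixed at half the most. Time passes only in rows, so rows that do not move let the fingers close. It gives the time, the measured TCP pose, the force, the opening and the grip force at its end, in the units of the state.
- robot.get_obs(): the state, without advancing time (a new reading comes with each control period).
- robot.capture(name): name is "scene" or "top"; returns (picture, depth): 420x560x3 uint8, blue, green, red; 420x560 float32, m along the optical axis (not along the pixel's ray), 0 where there is no reading.
- robot.camera_model(name): a dict with "intrinsics" (3x3 intrinsics, pixels), "k1" (the pictures are not rectified: a ray, as slopes to the right and down, at radius r is drawn at 1 + k1 r^2 times it, then the intrinsics apply), "xyz" and "rotation" of the camera in the world. Camera axes: x right, y down, z forward; pixel columns grow to the right and rows downward; lengths in m; the calibration is good to about 2 mm. A picture is of the moment at which its call begins. camera_model takes no time and is no camera call.
- robot.sign_off(): hands the job in; it is judged then, once.
The state is a dict: "clock": time; "joints": joint angles; "joint_velocities": joint speeds; "tau": joint torques, N m; "tool_pos": TCP position; "eef_rot": TCP orientation; "ft_force": force on the tool from outside, world axes, zero at the start; "ft_torque": the same for the moment, N m; "finger_gap": opening from 0.0 (shut) to 1.0 (fully open); "grasp_force": force on a finger pad.
Only numpy, scipy, OpenCV 4.12 (cv2) and the standard library are available. Lean on these libraries where they do the work, as an engineer would, in place of code of your own. Each camera call takes 0.05 s, during which the arm holds its last target. There are 200 camera calls.

## Working session

There is one attempt and no reset: what is moved stays moved. The work goes in short steps, Python scripts to look and compute and a shell command to move; the robot and the scene stay as the last step left them, time stands still between calls to the robot, and variables do not carry over. Pictures are saved under pics/ and viewed, at most 10 in all, crops included, and the job is handed in when it is done.

```bash
mkdir -p pics
cat > h.py <<'E'
import numpy as np,cv2
from cell import robot
from scipy.spatial.transform import Rotation as R
def rot(m):
    r=np.array(m['rotation'],float)
    return r if r.shape==(3,3) else R.from_rotvec(r).as_matrix()
def ray(n,uv):
    m=robot.camera_model(n);K=np.array(m['intrinsics'])
    d=np.array([m['k1'],0,0,0.])
    p=cv2.undistortPoints(np.array(uv,float).reshape(-1,1,2),K,d)[:,0]
    return np.array(m['xyz']),np.c_[p,np.ones(len(p))]@rot(m).T
def plane(n,uv,z):
    o,d=ray(n,uv); return o+d*((z-o[2])/d[:,2])[:,None]
def cloud(n,dep,mask):
    v,u=np.nonzero(mask&(dep>0)); o,d=ray(n,np.c_[u,v]); return o+d*dep[v,u][:,None]
E
python3 - <<'E'
from h import *
for n in('scene','top'):
    i,d=robot.capture(n); cv2.imwrite(f'pics/{n}0.png',i); np.savez(f'{n}0.npz',i=i,d=d); print(n,robot.camera_model(n))
o=robot.get_obs();print(o)
E
```

```text
scene {'intrinsics': array([[450.67551561,   0.        , 274.02175444],
       [  0.        , 450.67551561, 208.09874616],
       [  0.        ,   0.        ,   1.        ]]), 'k1': 0.02542593033031638, 'xyz': array([ 0.83244342, -0.65826274,  0.62165059]), 'rotation': array([-2.19943854, -0.68965922,  0.33260984])}
top {'intrinsics': array([[418.22508405,   0.        , 274.36431461],
       [  0.        , 418.22508405, 200.53188542],
       [  0.        ,   0.        ,   1.        ]]), 'k1': 0.013159688828694938, 'xyz': array([ 0.3061108 , -0.12210606,  0.95427463]), 'rotation': array([-2.13799104,  2.12313086, -0.19152434])}
{'clock': 0.1, 'joints': array([ 1.01978758e+00,  2.17670508e-01,  1.61477394e+00,  1.31739722e-06,
        1.31127910e+00, -1.12239211e-01]), 'joint_velocities': array([-0.00094801, -0.0018137 , -0.00302249, -0.00030734,  0.00073146,
        0.0010536 ]), 'tau': array([-6.78289689e-04, -3.98069036e+01, -3.04969847e+01, -1.75504038e-04,
        4.17300384e-03,  1.69152509e-05]), 'tool_pos': array([0.26513656, 0.56517547, 0.23010379]), 'eef_rot': array([-0.68355116, -3.06561348,  0.00316348]), 'ft_force': array([ 0.99994208,  0.33438703, -0.04613917]), 'ft_torque': array([-0.00683594, -0.03237239,  0.02526437]), 'grasp_force': 0.0, 'finger_gap': 0.9999748255782918}
```

View pics/top0.png

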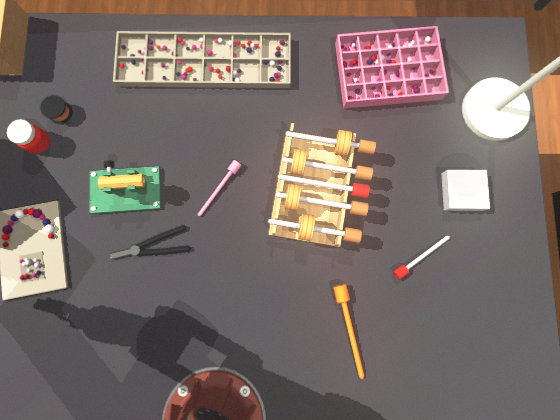

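View pics/scene0.png

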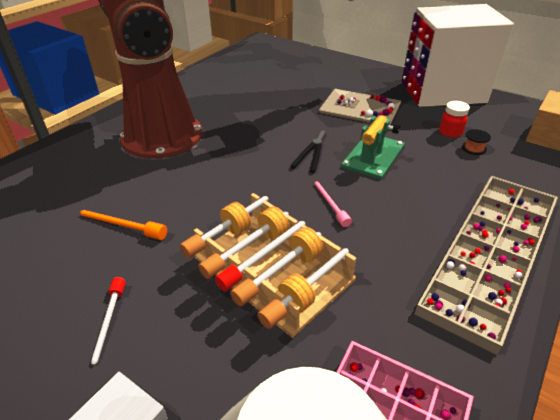

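The top view shows the rack at about (315,185) and the winder at (125,188), with its mouth on the right at about (146,181). There are four candidates for the mandrel:
- The red knob in the rack's middle slot at (361,190) fits: it is red and the larger of the two reds.
- The red knob on the table at (402,271) is smaller.
- The orange one at (342,293) is ruled out by colour.
- The pink one at (234,167) is ruled out by colour.

I'll confirm with an enlarged crop while measuring.

Run:
```python
from h import *
z=np.load('top0.npz');i,d=z['i'],z['d']
hsv=cv2.cvtColor(i,cv2.COLOR_BGR2HSV).astype(int);H,S,V=hsv[...,0],hsv[...,1],hsv[...,2]
yy,xx=np.mgrid[:420,:560]
def box(a,b,c,e): return (xx>=a)&(xx<b)&(yy>=c)&(yy<e)
red=((H<5)|(H>174))&(S>170)&(V>120)
def rep(name,m,zz):
    v,u=np.nonzero(m); p=plane('top',np.c_[u,v],zz); c=p.mean(0)
    w=np.linalg.svd((p-c)[:,:2],full_matrices=False)[2][0]; w=w*np.sign(w[1])
    t=(p-c)[:,:2]@w; q=cloud('top',d,m)
    print(name,len(u),'px',u.mean().round(1),v.mean().round(1),'c',c[:2].round(4),'dir',w.round(4),'ang',np.arctan2(-w[0],w[1]).round(4),'ext',t.min().round(4),t.max().round(4),'z90',np.percentile(q[:,2],[50,90]).round(4))
rk=red&box(345,380,180,200); rep('redknob',rk,.06)
rep('smallred',red&box(390,415,260,282),.0)
rod=(S<70)&(V>120)&box(272,356,172,195); 
n,l,st,_=cv2.connectedComponentsWithStats(rod.astype(np.uint8)); k=1+st[1:,4].argmax(); rod=l==k
rep('rod',rod,.06)
tube=(H>15)&(H<35)&(S>120)&(V>110)&box(90,152,165,198)
n,l,st,_=cv2.connectedComponentsWithStats(tube.astype(np.uint8)); k=1+st[1:,4].argmax(); tube=l==k
rep('tube',tube,.09)
base=(H>50)&(H<90)&(S>80)&box(80,170,155,220); rep('base',base,.012)
r=cv2.minAreaRect(cv2.findNonZero(base.astype(np.uint8)));b=cv2.boxPoints(r);print('basecorners',b.round(1).tolist(),plane('top',b,.012)[:,:2].round(4).tolist())
o=i.copy()
for m,c in((rod,(255,0,0)),(tube,(255,0,255)),(rk,(0,255,255))):
    cs,_=cv2.findContours(m.astype(np.uint8),0,1); cv2.drawContours(o,cs,-1,c,1)
A=cv2.resize(i[120:250,260:390],None,fx=4,fy=4,interpolation=2)
B=cv2.resize(o[150:220,80:170],(270,210),interpolation=0);C=cv2.resize(o[165:205,265:375],(270,98*1),interpolation=0)
D=np.zeros((520,270,3),np.uint8);D[:210]=B;D[220:318]=C
cv2.imwrite('pics/crop1.png',np.hstack([A,D]))
```

```text
redknob 163 px 360.7 189.8 c [ 0.4906 -0.3124] dir [0.1946 0.9809] ang -0.1958 ext -0.0172 0.0189 z90 [0.0705 0.0737]
smallred 134 px 400.9 271.6 c [ 0.316  -0.4101] dir [-0.563   0.8265] ang 0.598 ext -0.0153 0.0156 z90 [0.0201 0.0233]
rod 451 px 312.9 182.6 c [ 0.506  -0.2083] dir [0.1402 0.9901] ang -0.1407 ext -0.0864 0.0882 z90 [0.0638 0.0662]
tube 368 px 123.1 181.4 c [0.4989 0.1953] dir [-0.0756  0.9971] ang 0.0757 ext -0.044 0.0504 z90 [0.0939 0.0972]
base 1975 px 125.1 192.4 c [0.4905 0.2174] dir [-0.1286  0.9917] ang 0.1289 ext -0.0789 0.0814 z90 [0.0112 0.0141]
basecorners [[87.0999984741211, 170.89999389648438], [158.0, 165.8000030517578], [161.0, 208.3000030517578], [90.0999984741211, 213.39999389648438]] [[0.5404, 0.3083], [0.5538, 0.1459], [0.4542, 0.1335], [0.4414, 0.2931]]
```

View pics/crop1.png

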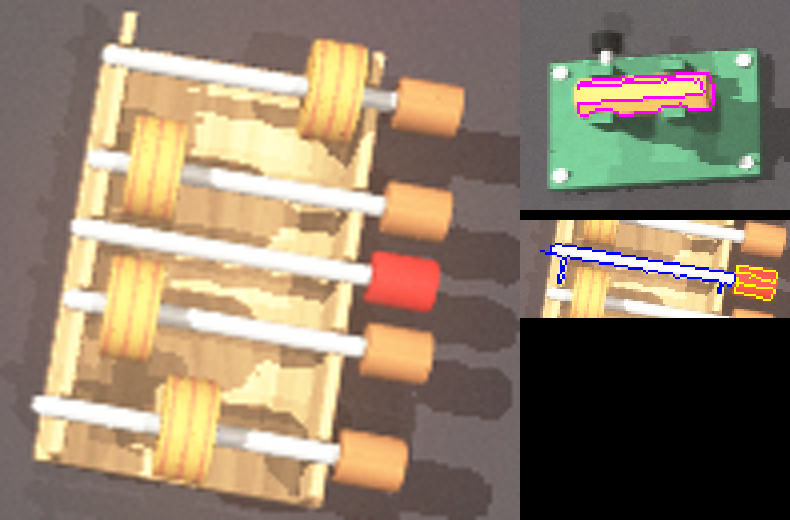

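The crop confirms it: the red knob at top (361,190), middle slot. Both neighbours carry their spools near the nose, at crop (155,165) and (132,308), so the knob half of the red rod is free for the fingers. Next I'll refine both axes.

```bash
cat > meas.py <<'E'
from h import *
yy,xx=np.mgrid[:420,:560]
def line(p):
    f=cv2.fitLine(p[:,:2].astype(np.float32),cv2.DIST_HUBER,0,1e-4,1e-4).ravel(); w=f[:2]*np.sign(f[1]); return f[2:],w,np.arctan2(-w[0],w[1])
def hsvof(i): return np.moveaxis(cv2.cvtColor(i,cv2.COLOR_BGR2HSV).astype(int),2,0)
E
python3 - <<'E'
from meas import *
z=np.load('top0.npz');i,d=z['i'],z['d'];H,S,V=hsvof(i)
box=lambda a,b,c,e:(xx>=a)&(xx<b)&(yy>=c)&(yy<e)
a=(yy-177.5)-(xx-281)*(188-177.5)/(351-281)
rod=(S<80)&(V>120)&(abs(a)<5)&box(277,354,170,200)
v,u=np.nonzero(rod);print('rod',len(u),*line(plane('top',np.c_[u,v],.06)))
q=cloud('top',d,rod);q=q[(q[:,2]>.058)];print(' cloud',len(q),*line(q))
red=((H<5)|(H>174))&(S>150)&(V>90)&box(345,380,180,200);q=cloud('top',d,red);q=q[q[:,2]>.06];c,w,an=line(np.array([[.506,-.2083],[.506,-.2083]])+[[0,0],[-.02,-.14]])
t=np.array([-np.sin(-.145),np.cos(-.145)]);s=q[:,:2]@t;print(' knob along',np.percentile(s,[1,99]),'lateral',(q[:,:2]@[t[1],-t[0]]).mean())
m=box(92,150,168,196);q=cloud('top',d,m)
for lo in(.085,.092,.095):
    k=q[q[:,2]>lo];print('tube',lo,len(k),*line(k),k[:,1].min(),k[:,1].max(),k[:,2].max())
base=((H>50)&(H<90)&(S>60)&box(80,170,155,220)).astype(np.uint8)
cs,_=cv2.findContours(base,0,1);c=cv2.convexHull(max(cs,key=cv2.contourArea))
b=cv2.approxPolyDP(c,5,True)[:,0];print(b.tolist(),plane('top',b,.012)[:,:2].round(4).tolist())
# scene
z=np.load('scene0.npz');i,d=z['i'],z['d'];H,S,V=hsvof(i)
q=cloud('scene',d,box(350,400,110,160))
for lo in(.085,.092,.095):
    k=q[(q[:,2]>lo)&(q[:,2]<.105)&(q[:,0]>.45)&(q[:,0]<.55)];print('scene tube',lo,len(k),*line(k),k[:,1].min(),k[:,1].max())
E
```

```text
rod 455 [ 0.50642055 -0.21242519] [0.15747665 0.9875227 ] -0.15813491
 cloud 423 [ 0.5054761  -0.21303235] [0.15666138 0.98765236] -0.15730938
 knob along [-0.25351054 -0.21936326] lateral 0.5280061838837217
tube 0.085 731 [0.49930283 0.20029587] [-0.05835097  0.99829614] 0.05838414 0.15400990100430523 0.24672622377575398 0.10141516746746371
tube 0.092 597 [0.4993815  0.20056537] [-0.07468756  0.997207  ] 0.07475718 0.1542763367782834 0.24672622377575398 0.10141516746746371
tube 0.095 436 [0.4996491  0.20120011] [-0.08261548  0.9965815 ] 0.082709745 0.15484834899969308 0.2452662219349626 0.10141516746746371
[[159, 167], [160, 208], [89, 211], [90, 171]] [[0.5509, 0.1434], [0.4548, 0.1358], [0.4468, 0.296], [0.5401, 0.3015]]
scene tube 0.085 469 [0.50637394 0.2021982 ] [0.049324  0.9987828] -0.04934402 0.15212171127000063 0.24484174248337143
scene tube 0.092 335 [0.50341827 0.19770718] [0.02068737 0.999786  ] -0.020688847 0.15212171127000063 0.24484174248337143
scene tube 0.095 244 [0.50144356 0.19727756] [-0.0587926  0.9982702] 0.05882652 0.15212171127000063 0.24439666771401858
```

```bash
python3 -m crank '[[0.026,[0.0147,-0.051,0],[0,0,-0.081]],[0.026,[0.0147,-0.051,0],[0,0,-0.081]],[0.026,[0.0147,-0.051,0],[0,0,-0.081]],[0.026,[0.0147,-0.051,0],[0,0,-0.081]],[0.026,[0.0147,-0.051,0],[0,0,-0.081]],[0.026,[0.0147,-0.051,0],[0,0,-0.081]],[0.026,[0.0147,-0.051,0],[0,0,-0.081]],[0.026,[0.0147,-0.051,0],[0,0,-0.081]],[0.026,[0.0147,-0.051,0],[0,0,-0.081]],[0.026,[0.0147,-0.051,0],[0,0,-0.081]],[0.026,[0.0147,-0.051,0],[0,0,-0.081]],[0.026,[0.0147,-0.051,0],[0,0,-0.081]],[0.026,[0.0147,-0.051,0],[0,0,-0.081]],[0.026,[0.0147,-0.051,0],[0,0,-0.081]],[0.026,[0.0147,-0.051,0],[0,0,-0.081]],[0.026,[0.0147,-0.051,0],[0,0,-0.081]],[0.026,[0,0,0],[0,0,0]],[0.026,[0,0,0],[0,0,0]]]'
cat > st.py <<'E'
from h import *
o=robot.get_obs();M=R.from_rotvec(o['eef_rot']).as_matrix()
yaw=np.arctan2(M[1,1],M[0,1]);yaw=(yaw+np.pi/2)%np.pi-np.pi/2
print('t',round(o['clock'],2),'tcp',o['tool_pos'].round(4),'yaw',yaw.round(4),'tilt',M[:2,2].round(4),'F',np.round(o['ft_force'],1),'gap',round(o['finger_gap']*85.4,1),'gf',o['grasp_force'],'j6',o['joints'][5].round(2))
E
python3 st.py
```

```text
clock: 2.35
tool_pos: [0.5001, -0.2497, 0.2304]
eef_rot: [-2.394, -2.03, 0.0]
ft_force: [-0.0, -0.2, -0.2]
finger_gap: 0.302
grasp_force: 0.0
t 2.35 tcp [ 0.5001 -0.2497  0.2304] yaw -0.1641 tilt [-0.0016  0.0016] F [-0.  -0.2 -0.2] gap 25.8 gf 0.0 j6 -0.42
```

```bash
python3 -m crank '[[0.026,[0,-0.002,-0.04],[0,0,0.006]],[0.026,[0,0,-0.04],[0,0,0]],[0.026,[0,0,-0.03],[0,0,0]],[0.026,[0,0,0],[0,0,0]]]'
python3 - <<'E'
from h import *
exec(open('st.py').read())
i,d=robot.capture('scene');cv2.imwrite('pics/s1.png',cv2.resize(i[140:340,150:380],None,fx=3,fy=3,interpolation=2)[:600,:690])
E
```

```text
clock: 2.85
tool_pos: [0.4981, -0.249, 0.1183]
eef_rot: [-2.382, -2.037, 0.003]
ft_force: [-0.0, -0.1, 0.3]
finger_gap: 0.305
grasp_force: 0.0
t 2.85 tcp [ 0.4981 -0.249   0.1183] yaw -0.156 tilt [-0.0061  0.0043] F [-0.  -0.1  0.3] gap 26.1 gf 0.0 j6 -0.43
```

View pics/s1.png

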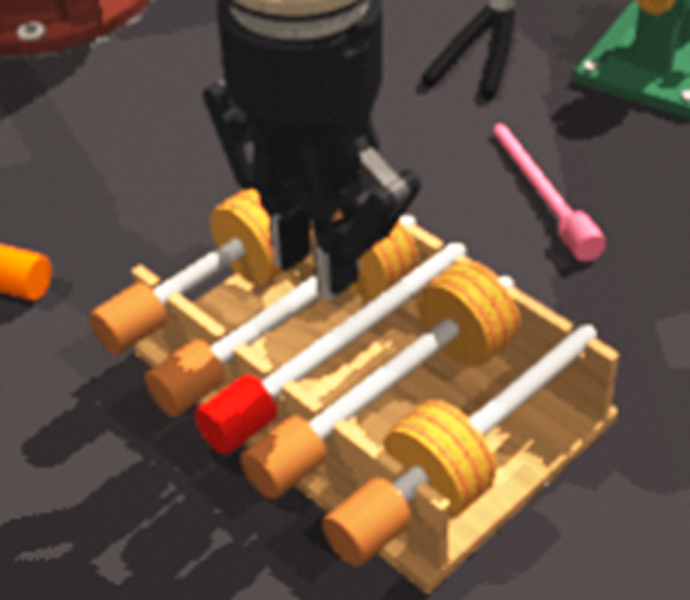

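The scene crop shows the open fingers at crop (320,250), on the bare stretch between the red rod and its neighbours, with nothing in the way. I'll go down.

```bash
python3 -m crank '[[0.026,[0.001,-0.001,-0.013],[0,0,0]],[0.026,[0,0,-0.013],[0,0,0]],[0.026,[0,0,-0.013],[0,0,0]],[0.026,[0,0,-0.013],[0,0,0]],[0.026,[0,0,-0.013],[0,0,0]],[0.026,[0,0,-0.013],[0,0,0]],[0.026,[0,0,0],[0,0,0]],[0.026,[0,0,0],[0,0,0]]]';python3 st.py
```

```text
clock: 3.9
tool_pos: [0.5019, -0.2533, 0.0434]
eef_rot: [2.389, 2.039, 0.0]
ft_force: [-0.4, -0.4, -0.3]
finger_gap: 0.304
grasp_force: 0.0
t 3.9 tcp [ 0.5019 -0.2533  0.0434] yaw -0.1579 tilt [ 0.0003 -0.0002] F [-0.4 -0.4 -0.3] gap 25.9 gf 0.0 j6 -0.43
```

```bash
python3 -m crank '[[0.026,[-0.002,0.001,-0.002],[0,0,0]],[0.012,[0,0,0],[0,0,0]],[0.0,[0,0,0],[0,0,0]],[0.0,[0,0,0],[0,0,0]],[0.0,[0,0,0],[0,0,0]],[0.0,[0,0,0],[0,0,0]]]';python3 st.py
```

```text
clock: 4.65
tool_pos: [0.4997, -0.2522, 0.0416]
eef_rot: [-2.39, -2.039, 0.0]
ft_force: [-1.5, 0.5, 4.0]
finger_gap: 0.12
grasp_force: 58.6
t 4.65 tcp [ 0.4997 -0.2522  0.0416] yaw -0.158 tilt [-0.0001  0.    ] F [-1.5  0.5  4. ] gap 10.3 gf 58.59439194202423 j6 -0.43
```

```bash
python3 -m crank '[[0,[0,0,0.01],[0,0,0]],[0,[0,0,0.015],[0,0,0]],[0,[0,0,0.02],[0,0,0]],[0,[0,0,0.025],[0,0,0]],[0,[0,0,0.02],[0,0,0]],[0,[0.0018,0.031,0],[0,0,0.0285]],[0,[0.0018,0.031,0],[0,0,0.0285]],[0,[0.0018,0.031,0],[0,0,0.0285]],[0,[0.0018,0.031,0],[0,0,0.0285]],[0,[0.0018,0.031,0],[0,0,0.0285]],[0,[0.0018,0.031,0],[0,0,0.0285]],[0,[0.0018,0.031,-0.02],[0,0,0.0285]],[0,[0.0018,0.031,-0.02],[0,0,0.0285]],[0,[0,0,0],[0,0,0]],[0,[0,0,0],[0,0,0]],[0,[0,0,0],[0,0,0]]]'
python3 - <<'E'
from h import *
exec(open('st.py').read())
a,da=robot.capture('scene');b,db=robot.capture('top');np.savez('s2.npz',a=a,da=da,b=b,db=db)
A=cv2.resize(a[80:240,250:450],None,fx=2,fy=2,interpolation=2);B=cv2.resize(b[130:230,70:270],None,fx=3.5,fy=3.5,interpolation=2)
B=cv2.resize(B,(400,200));cv2.imwrite('pics/s2.png',cv2.resize(np.vstack([A,B]),None,fx=1.15,fy=1.15))
E
```

```text
clock: 6.65
tool_pos: [0.5152, -0.0052, 0.0926]
eef_rot: [2.142, 2.295, 0.002]
ft_force: [0.5, 0.8, -0.8]
finger_gap: 0.119
grasp_force: 58.5
t 6.65 tcp [ 0.5152 -0.0052  0.0926] yaw 0.0689 tilt [ 0.0025 -0.0007] F [ 0.5  0.8 -0.8] gap 10.1 gf 58.502402901649475 j6 -0.21
```

View pics/s2.png

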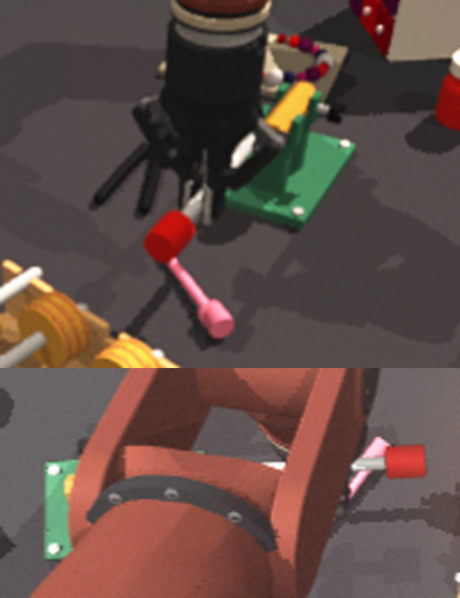

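Scene shows the red mandrel held level at crop (165,235), with its nose short of the tube. The top view of the mouth is hidden by the arm. I'll refine the winder yaw and mouth from the base screws in the first top image, and check the held rod in the new scene image.

Run:
```python
from meas import *
z=np.load('top0.npz');i=z['i'];H,S,V=hsvof(i)
m=((S<60)&(V>150)&(xx>85)&(xx<165)&(yy>160)&(yy<217)).astype(np.uint8)
n,l,st,c=cv2.connectedComponentsWithStats(m)
for k in range(1,n):
    if st[k,4]>3:
        v,u=np.nonzero(l==k);w=V[v,u]-120.;uv=[(u*w).sum()/w.sum(),(v*w).sum()/w.sum()]
        print('screw',st[k,4],np.round(uv,1),plane('top',[uv],.014)[0].round(4))
z=np.load('s2.npz');P=[]
for n,k in(('scene','a'),('top','b')):
    H,S,V=hsvof(z[k]);m=(((H<4)|(H>175))&(S>190)&(V>110)).astype(np.uint8)
    m[:, :250 if n=='scene' else 230]=0; m[:150 if n=='scene' else 140]=0; m[230:]=0
    q,l,st,c=cv2.connectedComponentsWithStats(m);j=1+st[1:,4].argmax();print(n,st[j],c[j]);o,d=ray(n,[c[j]]);P.append((o,d[0]/np.linalg.norm(d[0])))
A=np.zeros((3,3));b=np.zeros(3)
for o,d in P: Q=np.eye(3)-np.outer(d,d);A+=Q;b+=Q@o
x=np.linalg.solve(A,b);print('knob centre',x.round(4),'resid',[np.linalg.norm((np.eye(3)-np.outer(d,d))@(x-o)).round(4) for o,d in P])
```

```text
screw 16 [108.  168.8] [0.5451 0.2599 0.014 ]
screw 19 [154.  169.5] [0.5443 0.1539 0.014 ]
screw 21 [ 92.9 173.9] [0.5328 0.2934 0.014 ]
screw 19 [155.1 203.8] [0.464  0.1468 0.014 ]
screw 21 [ 92.9 208. ] [0.4535 0.2869 0.014 ]
scene [313 172  22  22 316] [323.15506329 182.37658228]
top [242 167   2   3   3] [242.66666667 168.        ]
knob centre [ 0.5212 -0.0606  0.1091] resid [np.float64(0.0046), np.float64(0.0046)]
```

```bash
python3 -m crank '[[0,[0.001,0,-0.013],[0,0,0.006]],[0,[0,0,-0.013],[0,0,0.005]],[0,[0,0,0],[0,0,0]],[0,[0,0,0],[0,0,0]],[0,[0,0,0],[0,0,0]]]'
python3 - <<'E'
from meas import *
exec(open('st.py').read())
a,da=robot.capture('scene');b,db=robot.capture('top')
d=np.array([-np.sin(yaw),np.cos(yaw)]);p=o['tool_pos'];e=np.r_[p[:2]-.0595*d,p[2]+.0184]
for n,k in(('scene',a),('top',b)):
    H,S,V=hsvof(k);m=(((H<5)|(H>174))&(S>170)&(V>100)).astype(np.uint8)
    if n=='scene': m[:,:290]=0;m[:,350:]=0;m[:140]=0;m[225:]=0
    else: m[:,225:280]*=1;m[:,:228]=0;m[:,285:]=0;m[:150]=0;m[225:]=0
    m=cv2.morphologyEx(m,2,np.ones((3,3)));q,l,st,c=cv2.connectedComponentsWithStats(m)
    j=1+st[1:,4].argmax();c0,r=ray(n,[c[j]]);r=r[0]/np.linalg.norm(r[0]);g=(e-c0)-r*(r@(e-c0));print(n,st[j],c[j].round(1),'expected minus ray',g.round(4))
cv2.imwrite('pics/s3.png',np.vstack([cv2.resize(a[90:220,280:440],None,fx=3,fy=3,interpolation=2),cv2.resize(b[150:205,130:290],None,fx=3,fy=3,interpolation=2)]))
E
```

```text
clock: 7.38
tool_pos: [0.5155, -0.0042, 0.0656]
eef_rot: [2.129, 2.309, 0.001]
ft_force: [0.1, 0.6, -1.9]
finger_gap: 0.118
grasp_force: 58.5
t 7.38 tcp [ 0.5155 -0.0042  0.0656] yaw 0.0811 tilt [ 0.0007 -0.0001] F [ 0.1  0.6 -1.9] gap 10.1 gf 58.5057932138443 j6 -0.23
scene [313 183  21  22 315] [323.1 193.7] expected minus ray [0.0003 0.0012 0.0011]
top [238 166  17  14 206] [246.2 172.8] expected minus ray [-0.0005  0.0001 -0.0001]
```

View pics/s3.png

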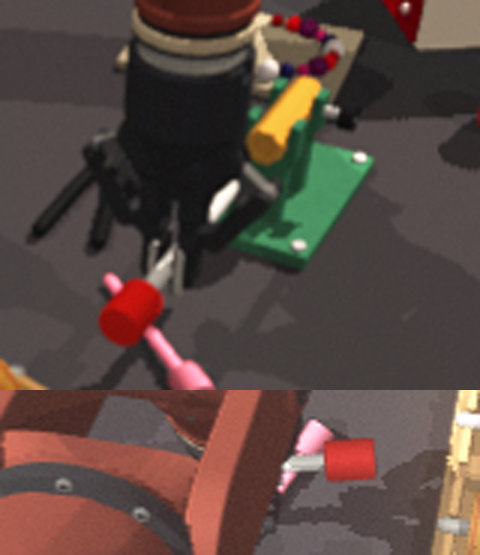

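Knob position agrees with the expected grasp to within about 1 mm in both views: scene (323,194), top (246,173). The rod is level and lined up below and ahead of the mouth at crop (265,140). Starting the insertion.

```bash
python3 -m crank '[[0,[0.001,0,0.001],[0,0,0]],[0,[-0.0008,0.01,0],[0,0,0]],[0,[-0.0008,0.01,0],[0,0,0]],[0,[-0.0004,0.005,0],[0,0,0]],[0,[-0.0004,0.005,0],[0,0,0]],[0,[-0.0004,0.005,0],[0,0,0]],[0,[-0.0004,0.005,0],[0,0,0]],[0,[-0.0004,0.005,0],[0,0,0]],[0,[0,0,0],[0,0,0]]]';python3 st.py
```

```text
clock: 8.6
tool_pos: [0.5125, 0.0411, 0.0663]
eef_rot: [-2.129, -2.31, 0.0]
ft_force: [-0.2, -1.0, -1.5]
finger_gap: 0.116
grasp_force: 58.5
t 8.6 tcp [0.5125 0.0411 0.0663] yaw 0.0815 tilt [-0.0001 -0.    ] F [-0.2 -1.  -1.5] gap 9.9 gf 58.50618660449982 j6 -0.14
```

```bash
python3 -m crank '[[0,[-0.0004,0.005,0],[0,0,0]],[0,[-0.0004,0.005,0],[0,0,0]],[0,[-0.0004,0.005,0],[0,0,0]],[0,[-0.0004,0.005,0],[0,0,0]],[0,[0,0,0],[0,0,0]]]';python3 st.py
```

```text
clock: 9.22
tool_pos: [0.5108, 0.0612, 0.0663]
eef_rot: [-2.129, -2.31, 0.0]
ft_force: [0.2, -0.2, -1.0]
finger_gap: 0.115
grasp_force: 58.5
t 9.22 tcp [0.5108 0.0612 0.0663] yaw 0.0817 tilt [-0.  0.] F [ 0.2 -0.2 -1. ] gap 9.8 gf 58.50590407848358 j6 -0.1
```

```bash
python3 -m crank '[[0,[-0.0006,0.007,0],[0,0,0]],[0,[-0.0006,0.007,0],[0,0,0]],[0,[-0.0006,0.007,0],[0,0,0]],[0,[-0.0006,0.007,0],[0,0,0]],[0,[0,0,0],[0,0,0]]]';python3 st.py
python3 - <<'E'
from h import *
a,_=robot.capture('scene');cv2.imwrite('pics/s4.png',cv2.resize(a[80:210,290:450],None,fx=4,fy=4,interpolation=2))
E
```

```text
clock: 9.85
tool_pos: [0.5084, 0.0894, 0.0663]
eef_rot: [-2.128, -2.311, 0.0]
ft_force: [0.7, -0.1, -1.5]
finger_gap: 0.113
grasp_force: 58.5
t 9.85 tcp [0.5084 0.0894 0.0663] yaw 0.082 tilt [-0. -0.] F [ 0.7 -0.1 -1.5] gap 9.6 gf 58.50569128990173 j6 -0.04
```

View pics/s4.png

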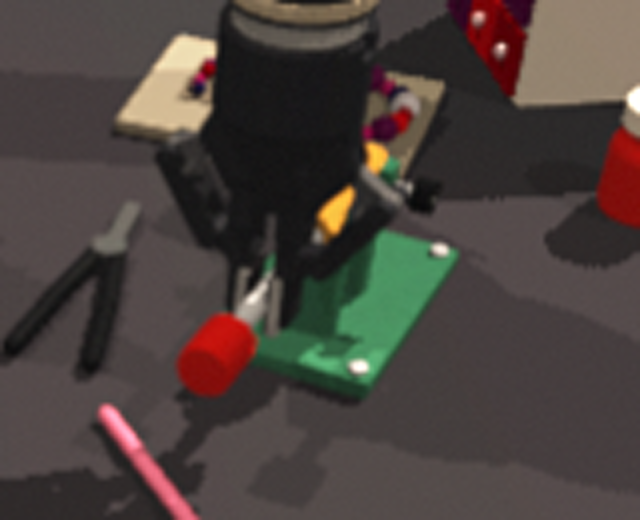

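The red knob is at crop (217,355) and the rod runs into line with the brass tube at (345,205). With almost no force on the wrist, the nose is inside, so I'll continue.

```bash
python3 -m crank '[[0,[-0.0006,0.007,0],[0,0,0]],[0,[-0.0006,0.007,0],[0,0,0]],[0,[-0.0006,0.007,0],[0,0,0]],[0,[-0.0006,0.007,0],[0,0,0]],[0,[-0.0006,0.007,0],[0,0,0]],[0,[-0.0005,0.006,0],[0,0,0]],[0,[0,0,0],[0,0,0]]]';python3 st.py
```

```text
clock: 10.78
tool_pos: [0.5049, 0.1303, 0.0663]
eef_rot: [-2.129, -2.31, 0.0]
ft_force: [0.4, 0.8, -1.4]
finger_gap: 0.113
grasp_force: 58.5
t 10.78 tcp [0.5049 0.1303 0.0663] yaw 0.0818 tilt [-0.0001 -0.0001] F [ 0.4  0.8 -1.4] gap 9.6 gf 58.5059255361557 j6 0.04
```

```bash
python3 -m crank '[[0.02,[0,0,0],[0,0,0]],[0.05,[0,0,0],[0,0,0]],[0.05,[0,0,0],[0,0,0]],[0.05,[0,0,0],[0,0,0]],[0.05,[0.0008,-0.01,0],[0,0,0]],[0.05,[0.0008,-0.01,0],[0,0,0]],[0.05,[0.0008,-0.01,0],[0,0,0]],[0.05,[0.0008,-0.01,0],[0,0,0]],[0.05,[0.0008,-0.01,0],[0,0,0]],[0.05,[0.0008,-0.01,0],[0,0,0]],[0.05,[0,0,0],[0,0,0]],[0.05,[0,0,0],[0,0,0]]]'
python3 - <<'E'
from meas import *
exec(open('st.py').read())
a,da=robot.capture('scene');b,db=robot.capture('top')
cv2.imwrite('pics/s5.png',np.vstack([cv2.resize(a[80:210,290:450],None,fx=3,fy=3,interpolation=2),cv2.resize(b[150:220,80:240],None,fx=3,fy=3,interpolation=2)]))
E
```

```text
clock: 12.28
tool_pos: [0.5098, 0.0698, 0.0663]
eef_rot: [-2.13, -2.309, -0.0]
ft_force: [-0.4, 0.2, 1.0]
finger_gap: 0.583
grasp_force: 0.0
t 12.28 tcp [0.5098 0.0698 0.0663] yaw 0.0808 tilt [-0.0001  0.0002] F [-0.4  0.2  1. ] gap 49.8 gf 0.0 j6 -0.08
```

View pics/s5.png

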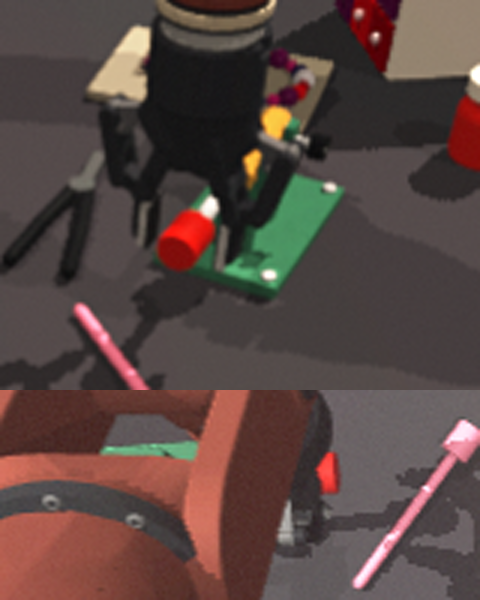

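The knob sits between the open fingers at crop (187,240), and the rod is held in the tube. I'll grip the knob.

```bash
python3 -m crank '[[0.04,[0,0,-0.004],[0,0,0]],[0.03,[0,0,0],[0,0,0]],[0.02,[0,0,0],[0,0,0]],[0.02,[0,0,0],[0,0,0]],[0.02,[0,0,0],[0,0,0]],[0.02,[0,0,0],[0,0,0]]]'; python3 st.py
```

```text
clock: 13.12
tool_pos: [0.5097, 0.0698, 0.0622]
eef_rot: [-2.129, -2.31, 0.0]
ft_force: [-0.8, -0.3, 0.2]
finger_gap: 0.331
grasp_force: 59.1
t 13.12 tcp [0.5097 0.0698 0.0622] yaw 0.0811 tilt [-0.0002 -0.    ] F [-0.8 -0.3  0.2] gap 28.3 gf 59.05667960643768 j6 -0.08
```

```bash
python3 -m crank '[[0.02,[0,0,0.002],[-0.025,0,0]],[0.02,[-0.0006,0.007,0],[0,0,0]],[0.02,[-0.0006,0.007,0],[0,0,0]],[0.02,[-0.0006,0.007,0],[0,0,0]],[0.02,[-0.0006,0.007,0],[0,0,0]],[0.02,[0,0,0],[0,0,0]]]'; python3 st.py
```

```text
clock: 13.88
tool_pos: [0.5074, 0.0986, 0.0643]
eef_rot: [2.117, 2.298, -0.028]
ft_force: [-0.7, 0.4, 0.1]
finger_gap: 0.336
grasp_force: 59.1
t 13.88 tcp [0.5074 0.0986 0.0643] yaw 0.0817 tilt [ 0.0002 -0.0245] F [-0.7  0.4  0.1] gap 28.7 gf 59.08954203128815 j6 0.01
```

```bash
python3 -m crank '[[0.02,[-0.0006,0.007,0],[0,0,0]],[0.02,[-0.0006,0.007,0],[0,0,0]],[0.02,[-0.0006,0.007,0],[0,0,0]],[0.02,[-0.0006,0.007,0],[0,0,0]],[0.02,[0,0,0],[0,0,0]]]'
python3 - <<'E'
from h import *
exec(open('st.py').read())
a,_=robot.capture('scene');cv2.imwrite('pics/s6.png',cv2.resize(a[90:190,320:440],None,fx=5,fy=5,interpolation=2))
E
```

```text
clock: 14.5
tool_pos: [0.5051, 0.1268, 0.0644]
eef_rot: [2.118, 2.298, -0.027]
ft_force: [-0.8, 1.5, 1.1]
finger_gap: 0.332
grasp_force: 59.1
t 14.5 tcp [0.5051 0.1268 0.0644] yaw 0.0813 tilt [ 0.0004 -0.0239] F [-0.8  1.5  1.1] gap 28.4 gf 59.11834180355072 j6 0.06
```

View pics/s6.png

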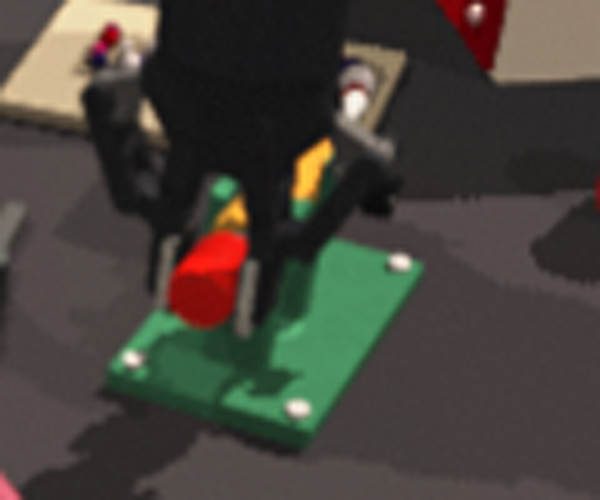

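The knob is nearly at the tube: its front edge is at crop (220,240), with brass showing just beyond at (233,213). I'll creep in now.

```bash
python3 -m crank '[[0.02,[-0.0002,0.003,0],[0,0,0]],[0.02,[-0.0002,0.002,0],[0,0,0]],[0.02,[0,0,0],[0,0,0]]]'|grep -E 'pos|ft'; python3 -m crank '[[0.02,[-0.0001,0.0015,0],[0,0,0]],[0.02,[0,0,0],[0,0,0]]]'|grep -E 'pos|ft'; python3 st.py
```

```text
tool_pos: [0.5048, 0.1307, 0.0644]
ft_force: [-0.4, -1.9, 2.6]
tool_pos: [0.5047, 0.1322, 0.0645]
ft_force: [0.1, -2.2, 2.6]
t 15.18 tcp [0.5047 0.1322 0.0645] yaw 0.081 tilt [ 0.0004 -0.0252] F [ 0.1 -2.2  2.6] gap 28.2 gf 59.16998863220215 j6 0.07
```

```bash
for k in 1 ; do python3 -m crank '[[0.02,[-0.0001,0.0012,0],[0,0,0]],[0.02,[0,0,0],[0,0,0]]]'|grep -E 'pos|ft_f';done; python3 -m crank '[[0.02,[-0.0001,0.0012,0],[0,0,0]],[0.02,[0,0,0],[0,0,0]]]'|grep -E 'pos|ft_f'; python3 st.py
```

```text
tool_pos: [0.5046, 0.1335, 0.0644]
ft_force: [0.9, -2.4, 2.2]
tool_pos: [0.5045, 0.1348, 0.0644]
ft_force: [0.1, -2.8, 3.2]
t 15.68 tcp [0.5045 0.1348 0.0644] yaw 0.081 tilt [ 0.0003 -0.025 ] F [ 0.1 -2.8  3.2] gap 28.1 gf 59.22592520713806 j6 0.08
```

```bash
python3 -m crank '[[0.02,[-0.0001,0.001,0],[0,0,0]],[0.02,[0,0,0],[0,0,0]]]'|grep -E 'pos|ft_f'; python3 -m crank '[[0.02,[-0.0001,0.001,0],[0,0,0]],[0.02,[0,0,0],[0,0,0]]]'|grep -E 'pos|ft_f'
```

```text
tool_pos: [0.5044, 0.1358, 0.0644]
ft_force: [1.0, -4.0, 3.4]
tool_pos: [0.5042, 0.1368, 0.0644]
ft_force: [0.7, -2.6, 4.4]
```

```bash
python3 -m crank '[[0.02,[-0.0001,0.001,0],[0,0,0]],[0.02,[0,0,0],[0,0,0]]]'|grep -E 'pos|ft_f'
```

```text
tool_pos: [0.5042, 0.1375, 0.0645]
ft_force: [0.8, -3.9, 4.4]
```

```bash
python3 -m crank '[[0.02,[-0.0001,0.001,0],[0,0,0]],[0.02,[0,0,0],[0,0,0]]]'|grep -E 'pos|ft_f'
python3 - <<'E'
from h import *
a,_=robot.capture('scene');cv2.imwrite('pics/s7.png',cv2.resize(a[100:170,340:420],None,fx=8,fy=8,interpolation=2))
E
```

```text
tool_pos: [0.5042, 0.1375, 0.0645]
ft_force: [0.6, -7.8, 4.4]
```

View pics/s7.png

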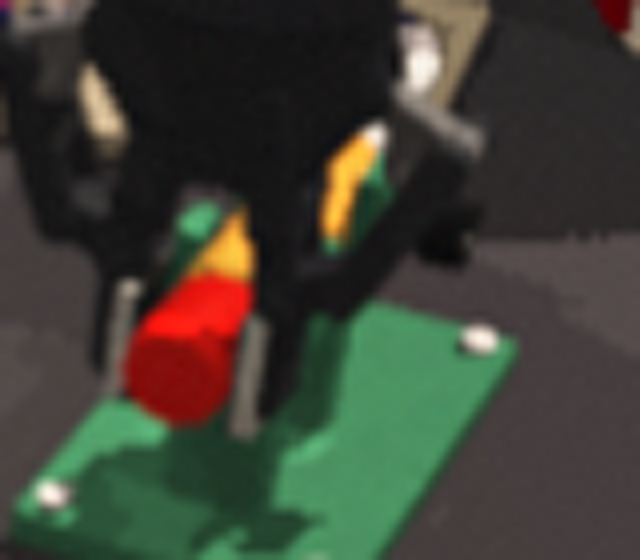

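The tool has stalled at y = 0.1375 and the push force is up to 8 N. The picture shows the knob's front edge meeting the brass at crop (230,275), and the nose out of the far end at (375,135). It's flush, so I'll release.

```bash
python3 -m crank '[[0.03,[0,0,0],[0,0,0]],[0.055,[0,0,0],[0,0,0]],[0.055,[0,0,0],[0,0,0]],[0.055,[0,0,0],[0,0,0]],[0.055,[0,0,0.01],[0,0,0]],[0.055,[0,0,0.02],[0,0,0]],[0.055,[0,0,0.03],[0,0,0]],[0.055,[0,0,0.04],[0,0,0]],[0.055,[0,-0.05,0.02],[0,0,0]],[0.055,[0,-0.06,0],[0,0,0]],[0.055,[0,-0.06,0],[0,0,0]],[0.055,[0,-0.06,0],[0,0,0]],[0.055,[0,0,0],[0,0,0]],[0.055,[0,0,0],[0,0,0]]]'
python3 - <<'E'
from meas import *
exec(open('st.py').read())
a,_=robot.capture('scene');b,db=robot.capture('top')
H,S,V=hsvof(b);m=((H<5)|(H>174))&(S>170)&(V>90)&(xx>130)&(xx<185)&(yy>165)&(yy<200)
q=cloud('top',db,m);q=q[q[:,2]>.07]
if len(q):
    d=np.array([-.081,.9967]);s=(q[:,:2]-[.5037,.155])@d;print('knob along from mouth',np.percentile(s,[1,99]).round(4),len(q))
A=cv2.resize(a[90:180,330:420],None,fx=5,fy=5,interpolation=2);B=cv2.resize(b[150:220,80:180],None,fx=4,fy=4,interpolation=2)
C=np.zeros((450,400,3),np.uint8);C[:280]=B[:, :400];C[285:]=cv2.resize(a[170:335,170:370],(200,165)).repeat(2,1)[:,:400];cv2.imwrite('pics/s8.png',np.hstack([A[:,:400],C]))
E
```

```text
clock: 18.48
tool_pos: [0.5039, -0.0911, 0.1847]
eef_rot: [2.119, 2.296, -0.027]
ft_force: [-0.2, 0.6, -0.3]
finger_gap: 0.647
grasp_force: 0.0
t 18.48 tcp [ 0.5039 -0.0911  0.1847] yaw 0.0799 tilt [ 0.0004 -0.0243] F [-0.2  0.6 -0.3] gap 55.2 gf 0.0 j6 -0.37Traceback (most recent call last):
  File "<stdin>", line 5, in <module>
  File "h.py", line 15, in cloud
    v,u=np.nonzero(mask&(dep>0)); o,d=ray(n,np.c_[u,v]); return o+d*dep[v,u][:,None]
                                      ~~~^^^^^^^^^^^^^^
  File "h.py", line 10, in ray
    p=cv2.undistortPoints(np.array(uv,float).reshape(-1,1,2),K,d)[:,0]
      ~~~~~~~~~~~~~~~~~~~^^^^^^^^^^^^^^^^^^^^^^^^^^^^^^^^^^^^^^^^
cv2.error: OpenCV(4.12.0) /io/opencv/modules/calib3d/src/undistort.dispatch.cpp:347: error: (-215:Assertion failed) CV_IS_MAT(_src) && CV_IS_MAT(_dst) && (_src->rows == 1 || _src->cols == 1) && (_dst->rows == 1 || _dst->cols == 1) && _src->cols + _src->rows - 1 == _dst->rows + _dst->cols - 1 && (CV_MAT_TYPE(_src->type) == CV_32FC2 || CV_MAT_TYPE(_src->type) == CV_64FC2) && (CV_MAT_TYPE(_dst->type) == CV_32FC2 || CV_MAT_TYPE(_dst->type) == CV_64FC2) in function 'cvUndistortPointsInternal'
```

I've used all ten picture views, so I'll check this by numbers.

Run:
```python
from meas import *
a,da=robot.capture('scene');H,S,V=hsvof(a);z0=np.load('scene0.npz');
red=((H<5)|(H>174))&(S>150)&(V>60)&(xx>340)&(xx<400)&(yy>110)&(yy<175)
q=cloud('scene',da,red);q=q[(q[:,2]>.06)&(q[:,2]<.11)&(q[:,1]<.2)]
d=np.array([-.081,.9967]);r=q[:,:2]-[.5037,.155];s=r@d;print('knob',len(q),'along',np.percentile(s,[1,50,99]).round(4),'lat',np.percentile(r@[d[1],-d[0]],[2,98]).round(4),'z',np.percentile(q[:,2],[2,98]).round(4))
v=a[:,:,:];orange=lambda i:(lambda H,S,V:((H>5)&(H<16)&(S>130)&(V>100)))(*hsvof(i))
for i in(z0['i'],a):
    m=(orange(i)&(xx>170)&(xx<300)&(yy>225)&(yy<335)).astype(np.uint8);m=cv2.morphologyEx(m,2,np.ones((5,5)))
    n,l,st,c=cv2.connectedComponentsWithStats(m);print([tuple(c[k].round(1)) for k in range(1,n) if st[k,4]>80])
```

```text
knob 222 along [-0.0387 -0.0329 -0.0053] lat [-0.0112  0.0142] z [0.0735 0.0994]
[(np.float64(262.3), np.float64(240.3)), (np.float64(200.6), np.float64(249.3)), (np.float64(283.0), np.float64(247.9)), (np.float64(213.3), np.float64(267.8)), (np.float64(264.5), np.float64(303.8))]
[(np.float64(288.8), np.float64(231.7)), (np.float64(264.0), np.float64(241.0)), (np.float64(210.3), np.float64(258.6)), (np.float64(280.9), np.float64(246.8)), (np.float64(238.3), np.float64(279.7)), (np.float64(256.6), np.float64(297.0)), (np.float64(280.8), np.float64(317.9))]
```

Run:
```python
from meas import *
a,da=robot.capture('scene');z0=np.load('scene0.npz')
D=np.abs(da-z0['d'])>.012;D&=(xx>170)&(xx<360)&(yy>190)&(yy<330)&(da>0)&(z0['d']>0)
m=cv2.morphologyEx(D.astype(np.uint8),2,np.ones((3,3)));n,l,st,c=cv2.connectedComponentsWithStats(m)
print([(st[k].tolist()) for k in range(1,n) if st[k,4]>15])
mo=robot.camera_model('scene');K=mo['intrinsics'];M=rot(mo)
for s in np.arange(-.014,.0141,.002):
    P=np.array([.5037-.081*s,.155+.9967*s,.085+.0065])+np.array([.0,0,0])   # just above rod axis
    c=M.T@(P-mo['xyz']);x=c[:2]/c[2];x=x*(1+mo['k1']*(x@x));u=K[:2,:2]@x+K[:2,2];j=u.round().astype(int);print(round(s,3),u.round(1),a[j[1],j[0]])
```

```text
[[215, 222, 90, 69, 925]]
-0.014 [365.4 138.9] [ 25  37 252]
-0.012 [365.8 138.5] [ 24  35 252]
-0.01 [366.1 138.1] [ 23  35 252]
-0.008 [366.5 137.6] [ 23  35 252]
-0.006 [366.8 137.2] [ 23  35 251]
-0.004 [367.2 136.8] [ 23  35 251]
-0.002 [367.5 136.4] [ 19  29 251]
0.0 [367.9 135.9] [ 19  29 251]
0.002 [368.2 135.5] [ 19  29 251]
0.004 [368.5 135.1] [ 22  55 243]
0.006 [368.9 134.7] [ 22  55 243]
0.008 [369.2 134.3] [ 45 137 238]
0.01 [369.5 133.8] [ 52 160 234]
0.012 [369.9 133.4] [ 68 200 249]
0.014 [370.2 133. ] [ 68 200 249]
```

Red meets brass with no steel showing between them, and the only change in the rack is the missing red rod. Handing in.

```bash
python3 -c "from cell import robot;print(robot.sign_off())"
```

```text
the job is handed in; nothing more can be done
None
```

I loaded the red mandrel through the guide tube until the knob's shoulder met the mouth, let go, left the other mandrels in place and handed in at about 19 s of the 54 s; the verdict was not shown.

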